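# Tip a casting onto its sole and push it home in the corner stop

### The job

The cast machine foot is standing on its end on the bench. Push it over, without lifting it, so that it lies on its flat machined sole with the boss facing up, then slide it home into the L-shaped corner stop: one long side flush against the stop's longer rail and one end flush against its shorter rail. Leave the oil can, the V-block and the try square where they are.

Things in the scene. Friction and masses are not known exactly. Their poses are not given: they have to be found in the camera images.
- casting: Grey cast-iron machine foot, 140 mm long, 80 wide, 60 thick, 0.55 to 0.9 kg, standing on one 80x60 end. Origin: centre of that end. x: across the width (sides at +-40 mm); y: out of the boss side (flat bright sole at y = -30, tops of boss and end walls at y = +30); z: along the length, up at the start. Lying on its sole, y points up and the origin is 30 mm over the bench.
- casting_mid (a point): Centre of the casting's outline, 70 mm along its z; axes as the casting's. From the sole to y = 0 (30 mm) it is a solid slab with flat flanks; beyond that it is open: only a 16 mm thick wall across each end, a 48 mm round boss in the middle and a rib along the length.
- casting_head (a point): Centre of the casting's other end, 140 mm along its z: the top at the start. A push near here from the boss side tips it; past a lean of about 20 degrees towards the sole it falls by itself. It slides on the bench with 2.5 to 7 N (friction about 0.6).
- casting_heel (a point): Middle of the 80 mm edge between the sole and the end it first stands on: the edge it pivots on, which stays at bench height when it is tipped onto its sole.
- stop: Fixed L-shaped steel corner, rails 24 mm wide, 25 mm high, 6 mm bolt heads on top. Origin: inner corner at bench level. The longer rail runs 100 mm from it along +y, its inner face at x = 0 looking to -x (the robot); the shorter runs 70 mm along -x, its inner face at y = 0 looking to +y. Casting home: its middle at x = -40, y = 70 mm in this frame, its length along y.
- oil_can: Red oil can with a long spout, 70 mm across, 167 mm high, loose; origin under its centre. A bystander.
- v_block: Steel V-block 50x60x45 mm, loose; origin under its centre. A bystander.
- try_square: Steel try square lying flat, 149x105x15 mm, loose; origin under its centre. A bystander.

How it is judged:
By the outcome, as a careful person would: the job done as asked, in the order asked, and still so for the second after the job is handed in, with the robot touching nothing.
It also fails if it takes over 70 s, if anything falls off the work surface, if the arm or the gripper's body presses on something with over 40 N, if the wrist force passes 120 N, or if a joint passes its speed limit or range.

### The arm

A 7-joint arm with a two-finger parallel gripper is mounted at the origin on the work surface; the furniture and walls round the work are solid. World frame = base frame: x ahead of the robot, y to its left, z up, the work surface at z = 0. Lengths are in m, angles in rad, forces in N, time in s.
With the tool pointing down it reaches from about 0.4 to 0.85 m from the base axis. Payload 4.5 kg.
Tool frame: the origin (TCP) lies at the very end of the fingers, on their centre line; the grasp point (between the pads) lies 19 mm behind it; z points along the fingers, y is the line along which they close (so a half turn about z gives the same grasp; the last joint's range is limited). The gripper opens to 85 mm and grips with 20 to 120 N. Pads are 22 mm wide; open, the fingers measure 114 mm over their backs; the gripper's body (76 mm by 85 mm) begins 54 mm behind the grasp point. The pads swing forward as they close: fully open they stand 13 mm farther back than shut.
Start: joints at [-1.2, 0.689, -0.195, 1.565, 0.157, 0.902, -0.215], TCP at [0.207, 0.59, 0.231] pointing down, gripper open.
Joint ranges: [-3.01, 3.01], [-0.46, 2.08], [-1.47, 1.51], [0.13, 2.56], [-1, 4.14], [0.04, 2.09], [-2.66, 2.66]. Speed limits (rad/s): [2.57, 2.57, 3.14, 3.14, 3.14, 3.14, 3.14].

### API

Orientations are given as a rotation vector (axis times angle).
In Python, from bench import ctrl, imaging, spotter gives the robot as it stands.
- The arm moves only by the tool drive_effector, called by a JSON object that holds its "name" and its "arguments". Schema: {"type":"object","properties":{"segments":{"type":"array","items":{"type":"array","prefixItems":[{"type":"array","items":{"type":"number"},"minItems":3,"maxItems":3},{"type":"array","items":{"type":"number"},"minItems":3,"maxItems":3}],"minItems":2,"maxItems":2},"minItems":1,"maxItems":5},"aperture":{"type":"number"},"force":{"type":"number"},"only":{"type":"string"},"quiet":{"type":"boolean"},"lines":{"type":"string"}},"required":["segments"],"additionalProperties":false}. segments is a list of rows, 1 to 5 of them, each written [[dx, dy, dz], [rx, ry, rz]]: dx, dy, dz in m, then a rotation vector rx, ry, rz in rad; each row is the pose to reach, as a shift and turn from the pose commanded when the call began, along the tool's axes at that moment; what a row does not reach only later rows make up. A row lasts 1/12 s, in which the tool goes at most 0.0417 m and 0.125 rad, less where a joint would pass 70% of its speed; a pose out of reach is approached as far as the arm can. aperture is the finger opening in m, set as the call begins (left out keeps the last). The fingers move at their own pace and stop on an object; force is the grip in N (left out, the last holds). Time passes only in rows, so rows that do not move let the fingers close. The tool returns the time, the measured TCP pose, the force, the opening and the grip force at its end. only (a regular expression) keeps the lines of the reply that match it, lines (a string "A,B") keeps lines A to B, and quiet returns only ok. Input that does not fit is refused with a message, and nothing moves.
- ctrl.get_obs(): the state, without advancing time (a new reading comes with each control period).
- imaging.camera(name): name is "side" or "top" or "wrist"; returns the picture (420x560x3 uint8, red, green, blue); there is no depth.
- imaging.camera_params(name): a dict with "fovy" (degrees; the focal length in pixels is half the picture's height over the tangent of half this angle, whatever the lens; pixels are square), "cx", "cy" (the principal point, pixels), "world_from_camera" (4x4, takes a point from camera to world coordinates). Camera axes: x right, y up, looking along -z (the intrinsics and any distortion apply to the point x, -y, -z); pixel columns grow to the right and rows downward; lengths in m; the calibration is good to about 2 mm. A picture is of the moment at which its call begins: read the wrist's pose just before it. camera_params takes no time and is no camera call; for the wrist camera it gives the pose at the moment of the call.
- ctrl.hand_in(): hands the job in; it is judged then, once.
Trained networks look in the newest picture that a camera, given by its name, has taken for a name from the list of things; names that differ only in an ending like _2 or _b are one class to them, and where a whole thing is asked for, a point or a joint stands for the part that bears it (a point fixed in the world has none). Each returns a list of dicts, best first, with "conf" (0 to 1); they miss things now and then, are a little off and sometimes report something else, mostly with a low value. They report only what shows in the picture. A call takes as long as a camera call.
- spotter.recognise(camera, target): "location" ([column, row] in pixels, amid what is visible of it).
- spotter.silhouettes(camera, target): "pixels" (420x560 bool, what is visible of it) and "location" ([column, row] in pixels, amid what is visible of it).
The state is a dict: "time_s": time; "qpos": joint angles; "dq": joint speeds; "tau": joint torques, N m; "tcp_pos": TCP position; "orientation": TCP orientation; "ft_force": force on the tool from outside, world axes, zero at the start; "moment": the same for the moment, N m; "grip_width": finger opening in m; "finger_force": force on a finger pad.
Only numpy, scipy, OpenCV 4.12 (cv2) and the standard library are available. Lean on these libraries where they do the work, as an engineer would, in place of code of your own. Each camera call takes 0.05 s, during which the arm holds its last target. There are 200 camera calls.

## Working session

There is one attempt and no reset: what is moved stays moved. The work goes in short steps, Python scripts to look and compute and a tool call to move; the robot and the scene stay as the last step left them, time stands still between calls to the robot, and variables do not carry over. Pictures are saved under pics/ and viewed, at most 10 in all, crops included, and the job is handed in when it is done.

```bash
ls; mkdir -p pics; python3 - <<'E'
from bench import ctrl, imaging, spotter
import cv2, numpy as np
a=imaging.camera("top"); b=imaging.camera("side")
cv2.imwrite("pics/a.png",a[:,:,::-1]);cv2.imwrite("pics/b.png",b[:,:,::-1])
np.set_printoptions(precision=4,suppress=True)
for c in ("top","side"):
    print(c,imaging.camera_params(c))
    for t in ("casting","stop","oil_can","v_block","try_square","casting_head","casting_heel"):
        print(t,[(np.round(d["location"],1).tolist(),round(d["conf"],2)) for d in spotter.recognise(c,t)][:2])
o=ctrl.get_obs();print(o["time_s"],o["tcp_pos"],o["orientation"],o["ft_force"],o["grip_width"])
E
```

```text
pics
top {'fovy': 50.43424161684653, 'cx': 282.23760891043827, 'cy': 212.3151255011797, 'world_from_camera': array([[ 0.0197,  0.996 , -0.087 ,  0.4174],
       [-0.9998,  0.0193, -0.0049, -0.069 ],
       [-0.0032,  0.0871,  0.9962,  1.2028],
       [ 0.    ,  0.    ,  0.    ,  1.    ]])}
casting [([188.7, 210.5], 0.72)]
stop [([318.6, 170.6], 0.87), ([337.1, 271.3], 0.7)]
oil_can [([187.8, 208.5], 0.57), ([389.4, 247.3], 0.56)]
v_block [([383.3, 189.6], 0.6)]
try_square [([337.5, 268.8], 0.67)]
casting_head []
casting_heel [([190.5, 212.1], 0.66)]
side {'fovy': 47.66413394654891, 'cx': 280.8553939785795, 'cy': 195.3330278184081, 'world_from_camera': array([[-0.9994,  0.0252, -0.0222,  0.4806],
       [-0.0321, -0.5245,  0.8508,  0.9165],
       [ 0.0098,  0.851 ,  0.525 ,  0.7181],
       [ 0.    ,  0.    ,  0.    ,  1.    ]])}
casting [([273.2, 272.8], 0.58)]
stop [([232.7, 205.7], 0.65), ([273.6, 272.3], 0.17)]
oil_can [([306.1, 168.5], 0.93)]
v_block [([251.1, 176.0], 0.87)]
try_square [([335.0, 200.7], 0.64), ([251.3, 177.4], 0.58)]
casting_head [([273.7, 272.7], 0.98), ([335.3, 202.0], 0.61)]
casting_heel [([270.5, 277.7], 0.58)]
0.8 [0.2065 0.5899 0.2313] [0.5265 3.0971 0.0001] [-0.5026 -0.4848  1.0319] 0.08536679193761007
```

View pics/a.png

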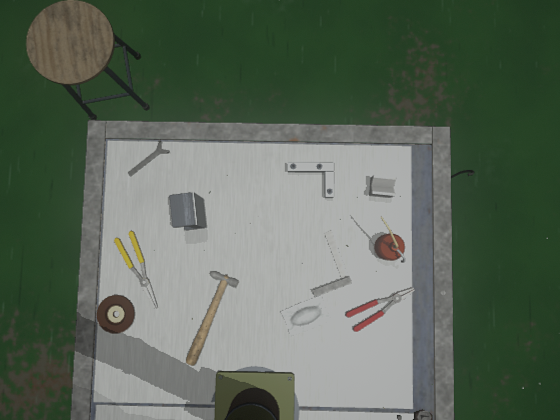

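View pics/b.png

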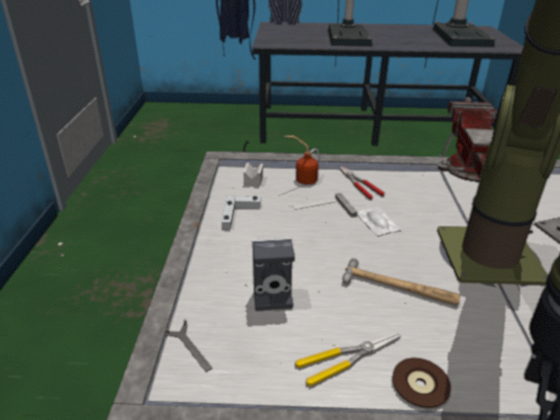

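Top view: casting at about (187,210), standing with its boss face toward image left (+y). The stop has its inner corner near (323,171). The side view confirms the boss faces that camera, so tipping toward −y lays the casting in line with the stop. Next I'll fit poses from the silhouettes.

```bash
cat > h.py <<'E'
from bench import ctrl, imaging, spotter
import cv2, numpy as np
from scipy.optimize import minimize
from scipy.spatial.transform import Rotation as R
np.set_printoptions(precision=4,suppress=True)
def proj(p,P):
    T=np.linalg.inv(P["world_from_camera"]); q=np.c_[p,np.ones(len(p))]@T[:3].T
    f=210/np.tan(np.radians(P["fovy"]/2))
    return np.c_[P["cx"]-f*q[:,0]/q[:,2],P["cy"]+f*q[:,1]/q[:,2]]
def box(x0,x1,y0,y1,z0,z1): return np.array([[x,y,z] for x in(x0,x1) for y in(y0,y1) for z in(z0,z1)])
S=4
def render(parts,P):
    m=np.zeros((420*S,560*S),np.uint8)
    for p in parts:
        h=cv2.convexHull(((proj(p,P)+.5)*S).astype(np.float32))
        cv2.fillConvexPoly(m,np.round(h).astype(np.int32),1)
    return cv2.resize(m.astype(np.float32),(560,420),interpolation=cv2.INTER_AREA)
STAND=[box(-.04,.04,-.03,.03,0,.14)]            # local x,y,z(up)
LIE=[box(-.04,.04,-.07,.07,0,.06)]   # centre of outline, length along y
STOP=[box(0,.024,-.024,.1,0,.025),box(-.07,.024,-.024,0,0,.025)]
def place(parts,v):
    c,s=np.cos(v[2]),np.sin(v[2]);Q=np.array([[c,-s,0],[s,c,0],[0,0,1]])
    return [p@Q.T+[v[0],v[1],0] for p in parts]
def fit(parts,masks,v0):
    def cost(v):
        e=0
        for P,m in masks:
            r=render(place(parts,v),P); e+=1-np.minimum(r,m).sum()/np.maximum(r,m).sum()
        return e
    best=None
    for dy in(-.15,0,.15):
        v=np.array(v0)+[0,0,dy]
        s=np.vstack([v]+[v+d for d in np.diag([.02,.02,.15])])
        o=minimize(cost,v,method="Nelder-Mead",options=dict(initial_simplex=s,xatol=1e-4,fatol=1e-5))
        if best is None or o.fun<best.fun: best=o
    return best.x,best.fun
def ground(px,P,z=0.):
    f=210/np.tan(np.radians(P["fovy"]/2)); W=P["world_from_camera"]
    d=W[:3,:3]@[(px[0]-P["cx"])/f,-(px[1]-P["cy"])/f,-1]; return W[:3,3]+d*(z-W[2,3])/d[2]
def mask(c,t,near,new=False):
    L=spotter.silhouettes(c,t)
    L=[d for d in L if np.hypot(*(np.array(d["location"])-near))<30]
    return L[0]["pixels"].astype(np.float32) if L else None
E
python3 - <<'E'
from h import *
out=[]
Pm={}
vis=[]
for c,nc,ns in(("top",(188,210),(315,172)),("side",(273,272),(235,206))):
    im=imaging.camera(c);P=imaging.camera_params(c);Pm[c]=(P,mask(c,"casting",nc),mask(c,"stop",ns),im)
    for k in(1,2): print(c,k,None if Pm[c][k] is None else Pm[c][k].sum())
res={}
for k,parts,v0 in((1,STAND,(*ground((185,212),Pm["top"][0],.07)[:2],0)),(2,STOP,(*ground((323,171),Pm["top"][0],.025)[:2],0))):
    for cs in(("top",),("side",),("top","side")):
        ms=[(Pm[c][0],Pm[c][k]) for c in cs if Pm[c][k] is not None]
        if ms: res[k]=fit(parts,ms,v0); print(k,cs,v0,*res[k])
for c in("top","side"):
    P,m1,m2,im=Pm[c]; cen=proj(np.array([[*res[1][0][:2],.07],[*res[2][0][:2],.02]]),P)
    for i,parts in enumerate((STAND,STOP)):
        x,y=np.round(cen[i]).astype(int); x=max(x,35);w=50 if i==0 else 50
        crop=cv2.resize(im[y-w:y+w,x-w:x+w,::-1].copy(),(380,290)if 0 else(300,300),interpolation=cv2.INTER_CUBIC)
        for p in place(parts,res[i+1][0]):
            q=(proj(p,P)+.5-[x-w,y-w])*3
            for a in range(8):
                for b in(1,2,4):
                    if not a&b: cv2.line(crop,*[tuple(int(t) for t in q[j]) for j in(a,a|b)],(0,0,255),1)
        vis.append(crop)
cv2.imwrite("pics/c.png",np.vstack([np.hstack(vis[:2]),np.hstack(vis[2:])]))
E
```

```text
top 1 1217.0
top 2 722.0
side 1 2851.0
side 2 663.0
1 ('top',) (np.float64(0.5122917296452891), np.float64(0.18468053143161933), 0) [0.513  0.1746 0.1447] 0.04777449369430542
1 ('side',) (np.float64(0.5122917296452891), np.float64(0.18468053143161933), 0) [0.5162 0.1747 0.1176] 0.045565903186798096
1 ('top', 'side') (np.float64(0.5122917296452891), np.float64(0.18468053143161933), 0) [0.5147 0.1746 0.1282] 0.11921316385269165
2 ('top',) (np.float64(0.6331461112396746), np.float64(-0.16992545963898376), 0) [ 0.6345 -0.1736  0.0179] 0.0777273178100586
2 ('side',) (np.float64(0.6331461112396746), np.float64(-0.16992545963898376), 0) [ 0.6387 -0.1748  0.032 ] 0.0579645037651062
2 ('top', 'side') (np.float64(0.6331461112396746), np.float64(-0.16992545963898376), 0) [ 0.6357 -0.175   0.0232] 0.21559393405914307
```

View pics/c.png

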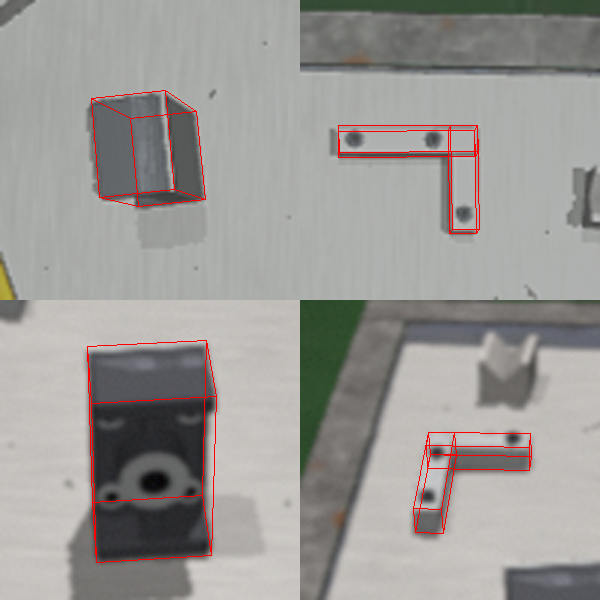

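Fits overlay well in both views. The casting stands at (0.515, 0.175), yaw 0.128. The stop is at (0.636, −0.175), yaw 0.023. I'll set up a standoff on the boss side, with the fingers spread along the casting's width.

```bash
cat > go.py <<'E'
import sys; from h import *
# target x y z, angle (deg, world) of tool y
x,y,z,a=map(float,sys.argv[1:5]); o=ctrl.get_obs(); a=np.radians(a)
R0=R.from_rotvec(o["orientation"])
ty=np.array([np.cos(a),np.sin(a),0]);tz=np.array([0,0,-1.]);Rt=R.from_matrix(np.c_[np.cross(ty,tz),ty,tz])
print("t",o["time_s"],"shift",R0.inv().apply(np.array([x,y,z])-o["tcp_pos"]),"rot",(R0.inv()*Rt).as_rotvec(),"q",o["qpos"])
E
python3 go.py 0.511 0.245 0.23 7.3
```

```text
t 1.1 shift [-0.4014 -0.2249  0.0013] rot [ 0.     -0.0001  1.1066] q [-1.2002  0.6891 -0.1946  1.5653  0.1572  0.9025 -0.2151]
```

{"name": "drive_effector", "arguments": {"segments": [[[-0.035,-0.02,0],[0,0,0.1]],[[-0.07,-0.04,0],[0,0,0.2]],[[-0.105,-0.06,0],[0,0,0.3]],[[-0.14,-0.08,0],[0,0,0.4]],[[-0.175,-0.1,0],[0,0,0.5]]], "aperture": 0.045}}

```text
time_s: 1.52
tcp_pos: [0.3396, 0.4363, 0.2315]
orientation: [1.283, 2.868, 0.001]
ft_force: [0.9, -0.3, -0.6]
grip_width: 0.0454
finger_force: 0.0
```

```bash
python3 go.py 0.511 0.245 0.23 7.3
```

```text
t 1.5167 shift [-0.2568  0.0003  0.0015] rot [ 0.0005 -0.0002  0.6021] q [-0.9476  0.5899 -0.0738  1.79    0.0594  0.7633 -0.3224]
```

{"name": "drive_effector", "arguments": {"segments": [[[-0.04,0,0],[0,0,0.12]],[[-0.08,0,0],[0,0,0.24]],[[-0.12,0,0],[0,0,0.36]],[[-0.16,0,0],[0,0,0.48]],[[-0.2,0,0],[0,0,0.6]]]}}

```text
time_s: 1.93
tcp_pos: [0.4737, 0.2878, 0.2316]
orientation: [-2.074, -2.359, -0.001]
ft_force: [-0.0, 0.1, -0.3]
grip_width: 0.0455
finger_force: 0.0
```

```bash
python3 go.py 0.511 0.245 0.126 7.3
```

```text
t 1.9333 shift [-0.0472  0.0314  0.1056] rot [ 0.0005 -0.0006  0.001 ] q [-0.6777  0.5937  0.0802  1.7909 -0.0656  0.7589 -0.4352]
```

{"name": "drive_effector", "arguments": {"segments": [[[-0.02,0.015,0.03],[0,0,0]],[[-0.03,0.03,0.06],[0,0,0]],[[-0.047,0.031,0.09],[0,0,0]],[[-0.047,0.031,0.105],[0,0,0]],[[-0.047,0.031,0.105],[0,0,0]]]}}

```text
time_s: 2.35
tcp_pos: [0.5079, 0.2442, 0.123]
orientation: [-2.069, -2.361, 0.011]
ft_force: [-0.2, 0.3, -0.4]
grip_width: 0.0448
finger_force: 0.0
```

```bash
python3 - <<'E'
from h import *
im=imaging.camera("side");a=im[150:350,150:400,::-1]
im=imaging.camera("wrist")
cv2.imwrite("pics/d.png",np.hstack([cv2.resize(a,(500,400)),cv2.resize(im[...,::-1],(300,400))]))
E
python3 go.py 0.511 0.245 0.126 7.3
```

```text
t 2.45 shift [-0.0026  0.0011  0.0004] rot [-0.0003 -0.0006  0.0072] q [-0.5611  0.7603  0.0478  1.8453 -0.0658  0.5376 -0.3353]
```

View pics/d.png

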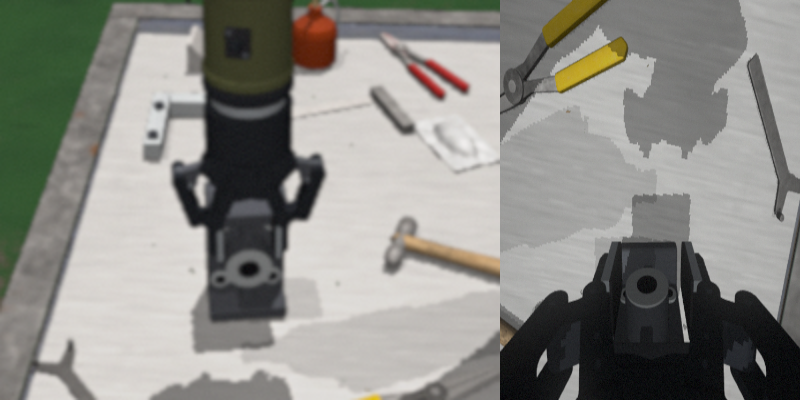

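The side and wrist views show the two fingertips straddling the centre just in front of the casting's top on the boss side, and nothing in the way. I'll push now.

{"name": "drive_effector", "arguments": {"segments": [[[-0.015,0,0],[0,0,0]],[[-0.025,0,0],[0,0,0]],[[-0.03,0,0],[0,0,0]],[[-0.036,0,0],[0,0,0]],[[-0.042,0,0],[0,0,0]]]}}

```text
time_s: 2.87
tcp_pos: [0.5159, 0.2063, 0.1273]
orientation: [2.066, 2.366, 0.005]
ft_force: [-0.3, 1.9, 0.5]
grip_width: 0.0455
finger_force: 0.8
```

{"name": "drive_effector", "arguments": {"segments": [[[-0.006,0,0],[0,0,0]],[[-0.012,0,0],[0,0,0]],[[-0.018,0,0],[0,0,0]],[[-0.024,0,0],[0,0,0]],[[-0.03,0,0],[0,0,0]]]}}

```text
time_s: 3.28
tcp_pos: [0.5191, 0.1744, 0.1261]
orientation: [-2.068, -2.365, 0.001]
ft_force: [0.7, -0.5, 0.3]
grip_width: 0.0448
finger_force: 0.0
```

{"name": "drive_effector", "arguments": {"segments": [[[-0.008,0,0],[0,0,0]],[[-0.016,0,0],[0,0,0]],[[-0.024,0,0],[0,0,0]],[[-0.032,0,0],[0,0,0]],[[-0.032,0,0],[0,0,0]]]}}

```text
time_s: 3.7
tcp_pos: [0.5238, 0.1408, 0.1263]
orientation: [2.071, 2.361, -0.002]
ft_force: [-0.0, 0.0, -0.3]
grip_width: 0.045
finger_force: 0.0
```

```bash
python3 - <<'E'
from h import *
im=imaging.camera("side");a=im[100:350,150:450,::-1]
cv2.imwrite("pics/e.png",cv2.resize(a,(600,500)))
E
```

```text
(no output)
```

View pics/e.png

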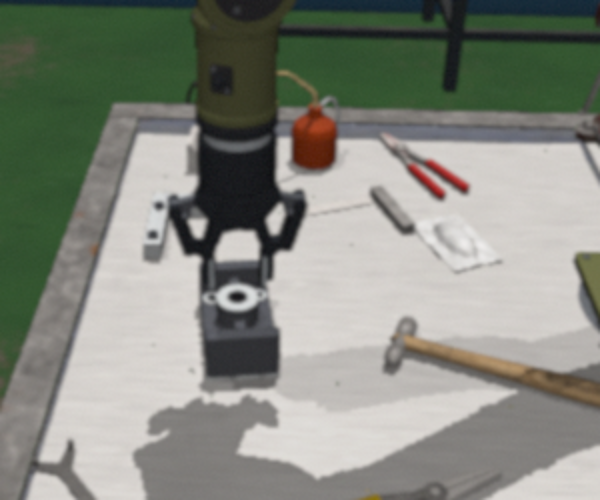

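The casting now lies boss-up on its sole. I'll go round to its −x flank with the fingers spread along its length.

{"name": "drive_effector", "arguments": {"segments": [[[0,0,-0.02],[0,0,-0.12]],[[0,-0.02,-0.04],[0,0,-0.24]],[[0,-0.05,-0.05],[0,0,-0.36]],[[0,-0.085,-0.05],[0,0,-0.48]],[[0,-0.12,-0.05],[0,0,-0.6]]]}}

```text
time_s: 4.17
tcp_pos: [0.4041, 0.1284, 0.1771]
orientation: [1.266, 2.873, 0.004]
ft_force: [-0.0, 0.3, -1.0]
grip_width: 0.045
finger_force: 0.0
```

```bash
python3 go.py 0.435 0.066 0.17 97.3
```

```text
t 4.1667 shift [-0.0669 -0.0193  0.007 ] rot [ 0.0028  0.0018 -0.9577] q [-0.3274  0.5411 -0.1343  2.2088  0.1771  0.3982  0.1345]
```

{"name": "drive_effector", "arguments": {"segments": [[[-0.01,0,0],[0,0,-0.12]],[[-0.02,0,0],[0,0,-0.24]],[[-0.03,0,0],[0,0,-0.36]],[[-0.04,0,0],[0,0,-0.48]],[[-0.05,0,0],[0,0,-0.6]]], "aperture": 0.06}}

```text
time_s: 4.58
tcp_pos: [0.4385, 0.0908, 0.1765]
orientation: [0.36, 3.12, 0.001]
ft_force: [0.2, -0.5, -0.9]
grip_width: 0.0603
finger_force: 0.0
```

```bash
python3 - <<'E'
from h import *
ms=[]
for c,n in(("top",proj(np.array([[.5275,.0755,.03]]),imaging.camera_params("top"))[0]),("side",proj(np.array([[.5275,.0755,.03]]),imaging.camera_params("side"))[0])):
    im=imaging.camera(c);P=imaging.camera_params(c);m=mask(c,"casting",n)
    cv2.imwrite(f"pics/f_{c}.png",im[...,::-1])
    if m is None: print(c,"none",n);continue
    print(c,m.sum(),fit(LIE,[(P,m)],(.5275,.0755,.128)));ms.append((P,m))
print(fit(LIE,ms,(.5275,.0755,.128)))
E
python3 go.py 0.435 0.066 0.17 97.3
```

```text
top 1563.0 (array([0.5274, 0.0727, 0.1549]), np.float64(0.13756942749023438))
side 2120.0 (array([0.5306, 0.0753, 0.1466]), np.float64(0.06865531206130981))
(array([0.5297, 0.0747, 0.132 ]), np.float64(0.21937042474746704))
t 4.7833 shift [-0.0032 -0.025   0.0062] rot [ 0.0008 -0.0002 -0.3675] q [-0.0951  0.5753 -0.3266  2.1371  0.3828  0.4839  0.6163]
```

{"name": "drive_effector", "arguments": {"segments": [[[-0.003,-0.01,0.01],[0,0,-0.12]],[[-0.003,-0.02,0.02],[0,0,-0.24]],[[-0.003,-0.025,0.05],[0,0,-0.36]],[[-0.003,-0.025,0.09],[0,0,-0.367]],[[-0.003,-0.025,0.13],[0,0,-0.367]]]}}

```text
time_s: 5.2
tcp_pos: [0.4356, 0.0662, 0.046]
orientation: [-0.2, 3.133, 0.004]
ft_force: [1.3, 1.3, -0.5]
grip_width: 0.06
finger_force: 0.0
```

```bash
python3 go.py 0.4537 0.065 0.012 97.3
```

```text
t 5.2 shift [-0.0177 -0.0036  0.034 ] rot [0.0021 0.0028 0.    ] q [-0.2099  0.836  -0.0717  2.2483  0.7478  0.0756  0.694 ]
```

{"name": "drive_effector", "arguments": {"segments": [[[-0.004,0,0.017],[0,0,0]],[[-0.008,0,0.032],[0,0,0]],[[-0.014,0,0.032],[0,0,0]],[[-0.018,0,0.032],[0,0,0]],[[-0.018,0,0.032],[0,0,0]]]}}

```text
time_s: 5.62
tcp_pos: [0.4535, 0.0693, 0.0138]
orientation: [-0.203, 3.135, 0.001]
ft_force: [0.6, 0.2, -0.2]
grip_width: 0.0603
finger_force: 0.0
```

```bash
python3 go.py 0.534 0.073 0.014 91.5
```

```text
t 5.6167 shift [-0.0803 -0.0067 -0.0001] rot [0.0006 0.0004 0.1033] q [-0.2039  0.9095 -0.0774  2.1966  1.0299  0.0706  0.4199]
```

{"name": "drive_effector", "arguments": {"segments": [[[-0.01,0,0],[0,0,0]],[[-0.018,-0.001,0],[0,0,0]],[[-0.025,-0.002,0],[0,0,0]],[[-0.032,-0.002,0],[0,0,0.015]],[[-0.039,-0.003,0],[0,0,0.03]]]}}

```text
time_s: 6.03
tcp_pos: [0.4884, 0.0707, 0.0146]
orientation: [0.157, -3.132, 0.0]
ft_force: [-6.3, 0.2, 5.3]
grip_width: 0.06
finger_force: 3.2
```

{"name": "drive_effector", "arguments": {"segments": [[[-0.007,-0.001,0],[0,0,0.015]],[[-0.014,-0.002,0],[0,0,0.03]],[[-0.021,-0.003,0],[0,0,0.045]],[[-0.028,-0.003,0],[0,0,0.06]],[[-0.035,-0.004,0],[0,0,0.073]]]}}

```text
time_s: 6.45
tcp_pos: [0.5233, 0.0704, 0.0144]
orientation: [0.043, -3.135, 0.001]
ft_force: [-6.9, 0.2, 4.9]
grip_width: 0.06
finger_force: 3.3
```

```bash
python3 go.py 0.534 0.073 0.014 91.5
```

```text
t 6.45 shift [-0.0108  0.0023  0.0004] rot [-0.0006 -0.0061  0.0011] q [-0.0096  0.9466 -0.3541  1.9772  0.8595  0.3797  0.5511]
```

{"name": "drive_effector", "arguments": {"segments": [[[-0.006,0.001,0],[0,0,0]],[[-0.011,0.002,0],[0,0,0]],[[-0.011,0.002,0],[0,0,0]],[[0.01,0.002,-0.01],[0,0,0]],[[0.03,0.002,-0.04],[0,0,0]]]}}

```text
time_s: 6.87
tcp_pos: [0.4953, 0.071, 0.0523]
orientation: [0.041, -3.138, 0.0]
ft_force: [0.4, 0.0, 0.3]
grip_width: 0.0594
finger_force: 0.0
```

{"name": "drive_effector", "arguments": {"segments": [[[0,0.01,-0.03],[0,0,0.12]],[[0,0.03,-0.07],[0,0,0.24]],[[0,0.06,-0.08],[0,0,0.36]],[[0,0.095,-0.08],[0,0,0.48]],[[0,0.13,-0.08],[0,0,0.6]]], "aperture": 0.045}}

```text
time_s: 7.28
tcp_pos: [0.4943, 0.2025, 0.1361]
orientation: [0.899, 3.007, 0.005]
ft_force: [0.0, -0.2, -0.7]
grip_width: 0.0452
finger_force: 0.0
```

```bash
python3 - <<'E'
from h import *
ms=[]
for c in("side","top"):
    P=imaging.camera_params(c);n=proj(np.array([[.585,.0755,.03]]),P)[0];im=imaging.camera(c);m=mask(c,"casting",n)
    if m is None: print(c,"none",n);continue
    print(c,m.sum(),fit(LIE,[(P,m)],(.585,.0755,.03)));ms.append((P,m))
print(fit(LIE,ms,(.585,.0755,.03)))
E
python3 go.py 0.58 0.195 0.12 1.5
```

```text
side 1930.0 (array([0.5921, 0.0697, 0.0844]), np.float64(0.1288202404975891))
top 1670.0 (array([0.5861, 0.0701, 0.0047]), np.float64(0.09379565715789795))
(array([0.5873, 0.0705, 0.024 ]), np.float64(0.2498747706413269))
t 7.4833 shift [-0.0772  0.0406  0.0147] rot [0.0011 0.0001 0.9755] q [-0.2548  0.7325 -0.3665  1.9278  0.4652  0.5637  0.0679]
```

{"name": "drive_effector", "arguments": {"segments": [[[-0.02,0.01,0],[0,0,0.12]],[[-0.04,0.02,0],[0,0,0.24]],[[-0.06,0.03,0],[0,0,0.36]],[[-0.07,0.04,0],[0,0,0.48]],[[-0.077,0.041,0],[0,0,0.6]]]}}

```text
time_s: 7.9
tcp_pos: [0.5831, 0.1916, 0.1341]
orientation: [1.749, 2.607, 0.002]
ft_force: [0.1, 0.4, 0.4]
grip_width: 0.0449
finger_force: 0.0
```

```bash
python3 go.py 0.586 0.183 0.014 1.5
```

```text
t 7.9 shift [-0.009  -0.0008  0.1201] rot [0.0021 0.0004 0.3627] q [-0.2652  0.8004 -0.2286  1.6873  0.2623  0.682  -0.2422]
```

{"name": "drive_effector", "arguments": {"segments": [[[0,0,0.02],[0,0,0.12]],[[0,0,0.04],[0,0,0.24]],[[-0.004,-0.002,0.06],[0,0,0.36]],[[-0.004,-0.002,0.09],[0,0,0.363]],[[-0.004,-0.002,0.12],[0,0,0.363]]]}}

```text
time_s: 8.32
tcp_pos: [0.5809, 0.1863, 0.0137]
orientation: [2.184, 2.255, -0.0]
ft_force: [-0.0, -0.7, -0.4]
grip_width: 0.0453
finger_force: 0.0
```

```bash
python3 go.py 0.586 0.05 0.014 1.5
```

```text
t 8.3167 shift [-0.1364  0.0007 -0.0001] rot [0.0015 0.0017 0.0057] q [-0.3362  0.9768 -0.0907  1.7404  0.1854  0.4321 -0.5239]
```

{"name": "drive_effector", "arguments": {"segments": [[[-0.012,0,0],[0,0,0]],[[-0.024,-0.001,0],[0,0,0]],[[-0.032,-0.001,0],[0,0,0]],[[-0.04,-0.001,0],[0,0,0]],[[-0.05,-0.001,0],[0,0,0]]]}}

```text
time_s: 8.73
tcp_pos: [0.5825, 0.1399, 0.0163]
orientation: [2.182, 2.26, 0.008]
ft_force: [-0.1, 4.8, 1.5]
grip_width: 0.0447
finger_force: 0.0
```

{"name": "drive_effector", "arguments": {"segments": [[[-0.01,0,0],[0,0,0]],[[-0.02,-0.001,0],[0,0,0]],[[-0.03,-0.001,0],[0,0,0]],[[-0.04,-0.001,0],[0,0,0]],[[-0.05,-0.001,0],[0,0,0]]]}}

```text
time_s: 9.15
tcp_pos: [0.5835, 0.0903, 0.0162]
orientation: [2.18, 2.261, 0.009]
ft_force: [-0.3, 5.1, 3.2]
grip_width: 0.0449
finger_force: 0.0
```

```bash
python3 go.py 0.581 0.0 0.014 1.5
```

```text
t 9.15 shift [-0.0902 -0.0058  0.0019] rot [ 0.0044 -0.0035  0.0103] q [-0.1668  0.9581 -0.1109  1.8056  0.2361  0.3855 -0.4132]
```

{"name": "drive_effector", "arguments": {"segments": [[[-0.01,-0.001,0],[0,0,0]],[[-0.02,-0.001,0],[0,0,0]],[[-0.03,-0.002,0],[0,0,0]],[[-0.04,-0.002,0],[0,0,0]],[[-0.05,-0.002,0],[0,0,0]]]}}

```text
time_s: 9.57
tcp_pos: [0.583, 0.0401, 0.0161]
orientation: [2.18, 2.261, 0.008]
ft_force: [0.3, 5.2, 3.2]
grip_width: 0.0447
finger_force: 0.0
```

```bash
python3 - <<'E'
from h import *
vis=[]
y0=ctrl.get_obs()["tcp_pos"][1]-.08
for c in("side","top"):
    P=imaging.camera_params(c);n=proj(np.array([[.587,y0,.03]]),P)[0];im=imaging.camera(c);m=mask(c,"casting",n)
    x,y=np.round(n).astype(int);vis.append(cv2.resize(im[y-65:y+65,x-65:x+65,::-1],(390,390),interpolation=cv2.INTER_CUBIC))
    if m is None: print(c,"none",n);continue
    print(c,m.sum(),fit(LIE,[(P,m)],(.587,y0,.03)))
cv2.imwrite("pics/g.png",np.hstack(vis))
E
python3 go.py 0.581 0.0 0.014 1.5
```

```text
side 548.0 (array([ 0.592 , -0.0423,  0.043 ]), np.float64(0.6954693794250488))
top 1319.0 (array([ 0.5868, -0.0557,  0.0656]), np.float64(0.26747655868530273))
t 9.7667 shift [-0.0368 -0.0028  0.0016] rot [0.0021 0.0016 0.007 ] q [-0.0771  0.9555 -0.1151  1.8235  0.2637  0.3757 -0.3564]
```

View pics/g.png

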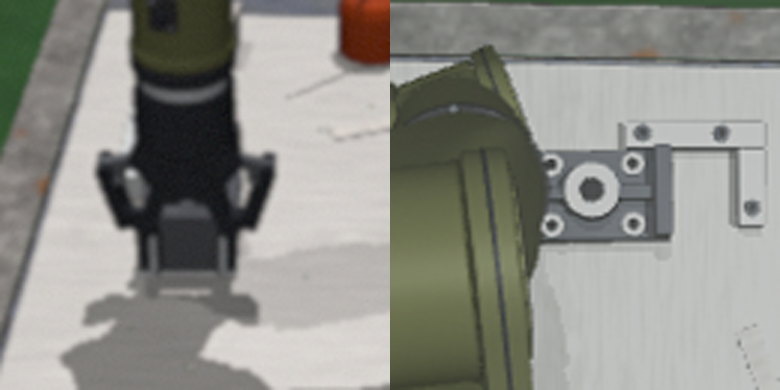

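Top crop: the casting's head end, at crop (671,190), is already past the rail's free end at (620,135) with a clear gap. It is straight, with 60 mm or so left to the short rail. I'll keep pushing.

{"name": "drive_effector", "arguments": {"segments": [[[-0.01,0,0],[0,0,0]],[[-0.02,-0.001,0],[0,0,0]],[[-0.03,-0.001,0],[0,0,0]],[[-0.04,-0.001,0],[0,0,0]],[[-0.05,-0.001,0],[0,0,0]]]}}

```text
time_s: 10.18
tcp_pos: [0.5824, -0.0098, 0.0145]
orientation: [-2.179, -2.261, -0.003]
ft_force: [1.3, 5.0, 2.9]
grip_width: 0.0451
finger_force: 0.0
```

{"name": "drive_effector", "arguments": {"segments": [[[-0.003,0,0],[0,0,0]],[[-0.006,0,0],[0,0,0]],[[-0.009,0,0],[0,0,0]],[[-0.011,0,0],[0,0,0]],[[-0.013,0,0],[0,0,0]]]}}

```text
time_s: 10.6
tcp_pos: [0.5828, -0.0216, 0.0144]
orientation: [-2.179, -2.26, -0.004]
ft_force: [-0.6, 10.3, 2.6]
grip_width: 0.0449
finger_force: 0.0
```

```bash
python3 go.py 0.581 -0.03 0.014 1.5
```

```text
t 10.6 shift [-0.0083 -0.0021  0.0003] rot [ 0.0003 -0.0031  0.0106] q [ 0.0379  0.9581 -0.1357  1.8225  0.2944  0.3799 -0.2782]
```

{"name": "drive_effector", "arguments": {"segments": [[[-0.001,0,0],[0,0,0]],[[-0.002,0,0],[0,0,0]],[[-0.002,0,0],[0,0,0]]]}}

```text
time_s: 10.85
tcp_pos: [0.5828, -0.0216, 0.0144]
orientation: [-2.176, -2.261, -0.006]
ft_force: [-1.4, 8.9, 3.2]
grip_width: 0.0452
finger_force: 0.0
```

```bash
python3 go.py 0.581 -0.03 0.014 1.5
```

```text
t 10.85 shift [-0.0084 -0.0021  0.0004] rot [ 0.0003 -0.0053  0.0121] q [ 0.0407  0.9582 -0.1386  1.8223  0.2947  0.3803 -0.2758]
```

{"name": "drive_effector", "arguments": {"segments": [[[0.01,0,0],[0,0,0]],[[0.03,0,-0.02],[0,0,0]],[[0.04,0,-0.055],[0,0,-0.12]],[[0.04,-0.03,-0.09],[0,0,-0.24]],[[0.03,-0.06,-0.1],[0,0,-0.36]]]}}

```text
time_s: 11.27
tcp_pos: [0.5255, 0.0049, 0.1174]
orientation: [1.726, 2.617, 0.01]
ft_force: [0.7, -0.3, 0.3]
grip_width: 0.0451
finger_force: 0.0
```

{"name": "drive_effector", "arguments": {"segments": [[[0,-0.03,0],[0,0,-0.12]],[[-0.03,-0.04,0],[0,0,-0.24]],[[-0.06,-0.04,0],[0,0,-0.36]],[[-0.09,-0.04,0],[0,0,-0.48]],[[-0.12,-0.04,0],[0,0,-0.6]]], "aperture": 0.06}}

```text
time_s: 11.68
tcp_pos: [0.5305, -0.127, 0.1142]
orientation: [-0.884, -3.014, 0.004]
ft_force: [1.1, 0.0, -0.8]
grip_width: 0.0599
finger_force: 0.0
```

```bash
python3 go.py 0.505 -0.106 0.10 91.3
```

```text
t 11.6833 shift [0.0329 0.0039 0.0142] rot [-0.0026 -0.0008 -0.5933] q [ 0.4268  0.7943 -0.47    1.898   0.6156  0.5984  0.5557]
```

{"name": "drive_effector", "arguments": {"segments": [[[0.015,0,0],[0,0,-0.12]],[[0.03,0.003,0],[0,0,-0.24]],[[0.033,0.004,0.01],[0,0,-0.36]],[[0.033,0.004,0.014],[0,0,-0.48]],[[0.033,0.004,0.014],[0,0,-0.593]]]}}

```text
time_s: 12.1
tcp_pos: [0.5041, -0.1041, 0.0991]
orientation: [0.036, -3.138, 0.003]
ft_force: [0.7, -0.0, 0.6]
grip_width: 0.06
finger_force: 0.0
```

```bash
python3 - <<'E'
from h import *
vis=[];ms=[]
for c in("side","top"):
    P=imaging.camera_params(c);n=proj(np.array([[.588,-.106,.03]]),P)[0];im=imaging.camera(c);m=mask(c,"casting",n)
    x,y=np.round(n).astype(int);vis.append(cv2.resize(im[y-50:y+50,x-50:x+50,::-1],(390,390),interpolation=cv2.INTER_CUBIC))
    if m is None: print(c,"none",n);continue
    ms.append((P,m));print(c,m.sum(),fit(LIE,[(P,m)],(.588,-.106,.02)))
cv2.imwrite("pics/i.png",np.hstack(vis))
E
python3 go.py 0.505 -0.106 0.014 91.3
```

```text
side 1595.0 (array([ 0.5919, -0.1011,  0.0274]), np.float64(0.06571191549301147))
top 455.0 (array([ 0.5933, -0.101 , -0.014 ]), np.float64(0.7507086992263794))
t 12.3 shift [ 0.0002 -0.0021  0.086 ] rot [-0.0008 -0.0009 -0.0095] q [ 0.4586  0.817  -0.5794  1.9903  0.8147  0.5821  0.8963]
```

View pics/i.png

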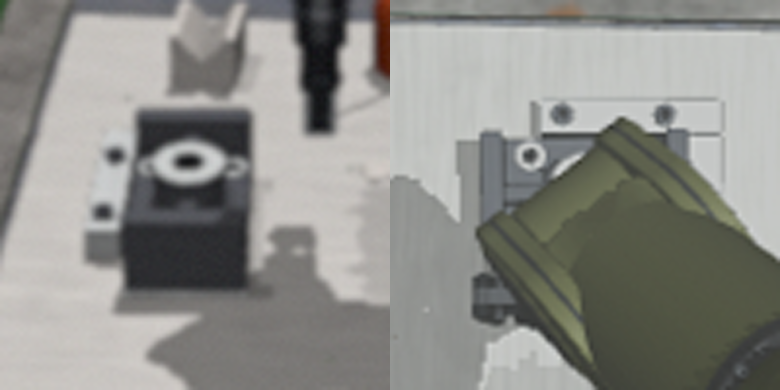

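Side crop: casting seated near the short rail, with a small gap to the long rail. I'll descend and push in +x.

{"name": "drive_effector", "arguments": {"segments": [[[0,-0.001,0.03],[0,0,0]],[[0,-0.002,0.06],[0,0,0]],[[0,-0.002,0.085],[0,0,0]],[[0,-0.002,0.086],[0,0,0]],[[-0.01,-0.002,0.086],[0,0,0]]]}}

```text
time_s: 12.72
tcp_pos: [0.5125, -0.1052, 0.0134]
orientation: [0.026, -3.135, 0.003]
ft_force: [-0.3, 0.3, 0.9]
grip_width: 0.0602
finger_force: 0.0
```

{"name": "drive_effector", "arguments": {"segments": [[[-0.008,0,0],[0,0,0]],[[-0.013,0,0],[0,0,0]],[[-0.017,0,0],[0,0,0]],[[-0.02,0,0],[0,0,0]],[[-0.023,0,0],[0,0,0]]]}}

```text
time_s: 13.13
tcp_pos: [0.5387, -0.1047, 0.0148]
orientation: [-0.026, 3.141, -0.0]
ft_force: [-5.9, 1.4, 4.1]
grip_width: 0.0604
finger_force: 2.4
```

```bash
python3 go.py 0.545 -0.106 0.014 91.3
```

```text
t 13.1333 shift [-0.0062 -0.0014  0.0008] rot [-0.0002  0.0001 -0.006 ] q [ 0.3832  0.9746 -0.4713  1.9172  0.9345  0.4863  0.8173]
```

{"name": "drive_effector", "arguments": {"segments": [[[-0.002,0,0],[0,0,0]],[[-0.004,-0.001,0],[0,0,0]],[[-0.005,-0.001,0],[0,0,0]],[[-0.006,-0.002,0],[0,0,0]],[[-0.006,-0.002,0],[0,0,0]]]}}

```text
time_s: 13.55
tcp_pos: [0.5411, -0.1052, 0.0139]
orientation: [0.028, -3.135, -0.002]
ft_force: [-6.4, 2.9, 4.9]
grip_width: 0.0601
finger_force: 3.3
```

```bash
python3 go.py 0.545 -0.106 0.014 91.3
```

```text
t 13.55 shift [-0.0039 -0.0008 -0.0001] rot [ 0.0013 -0.0063 -0.0046] q [ 0.3892  0.981  -0.4823  1.9031  0.9222  0.5042  0.8348]
```

{"name": "drive_effector", "arguments": {"segments": [[[-0.002,0,0],[0,0,0]],[[-0.004,0,0],[0,0,0]],[[-0.005,0,0],[0,0,0]],[[-0.005,0,0],[0,0,0]]]}}

```text
time_s: 13.88
tcp_pos: [0.5428, -0.1054, 0.0136]
orientation: [0.028, -3.129, 0.0]
ft_force: [-11.5, 2.9, 8.0]
grip_width: 0.06
finger_force: 6.2
```

```bash
python3 - <<'E'
from h import *
vis=[]
for c in("side",):
    P=imaging.camera_params(c);n=proj(np.array([[.588,-.106,.03]]),P)[0];im=imaging.camera(c);m=mask(c,"casting",n);s=mask(c,"stop",proj(np.array([[.636,-.14,.03]]),P)[0])
    print(c,m.sum(),fit(LIE,[(P,m)],(.588,-.106,.02)))
E
python3 go.py 0.545 -0.106 0.014 91.3
```

```text
side 1480.0 (array([ 0.5988, -0.1047,  0.0812]), np.float64(0.10216152667999268))
t 14.0333 shift [-0.0022 -0.0006 -0.0004] rot [-0.     -0.0122 -0.0047] q [ 0.391   0.9848 -0.4892  1.892   0.9126  0.5197  0.8453]
```

{"name": "drive_effector", "arguments": {"segments": [[[-0.002,0,0],[0,0,0]],[[-0.004,0,0],[0,0,0]],[[-0.006,0,0],[0,0,0]],[[-0.006,0,0],[0,0,0]]]}}

```text
time_s: 14.37
tcp_pos: [0.5428, -0.1058, 0.0132]
orientation: [0.027, -3.118, 0.004]
ft_force: [-23.4, 3.8, 15.2]
grip_width: 0.0599
finger_force: 11.4
```

```bash
python3 go.py 0.545 -0.106 0.014 91.3
```

```text
t 14.3667 shift [-0.0021 -0.0002 -0.0009] rot [-0.002  -0.0234 -0.0051] q [ 0.3932  0.9896 -0.4972  1.8807  0.9     0.5405  0.858 ]
```

Flush on the long rail: force rises to 23 N with no motion. I'll back off and go round to press the end home once more.

{"name": "drive_effector", "arguments": {"segments": [[[0.01,0.001,0],[0,0,0]],[[0.025,0.002,-0.01],[0,0,0]],[[0.05,0.002,-0.04],[0,0,0]],[[0.05,0.002,-0.08],[0,0,0]],[[0.05,0.03,-0.1],[0,0,0.12]]], "aperture": 0.045}}

```text
time_s: 14.78
tcp_pos: [0.5032, -0.0853, 0.1161]
orientation: [-0.178, -3.135, 0.01]
ft_force: [0.5, -0.1, -0.9]
grip_width: 0.045
finger_force: 0.0
```

{"name": "drive_effector", "arguments": {"segments": [[[0,0.035,0],[0,0,0.12]],[[0,0.07,0],[0,0,0.24]],[[0,0.105,0],[0,0,0.36]],[[-0.02,0.135,0],[0,0,0.48]],[[-0.03,0.16,0],[0,0,0.6]]]}}

```text
time_s: 15.2
tcp_pos: [0.553, 0.0823, 0.115]
orientation: [1.086, 2.946, 0.004]
ft_force: [0.9, 0.5, -0.1]
grip_width: 0.0451
finger_force: 0.0
```

```bash
python3 go.py 0.594 0.01 0.11 1.5
```

```text
t 15.2 shift [-0.0781 -0.0284  0.0049] rot [ 0.0031 -0.0009  0.8382] q [ 0.0096  0.794  -0.4069  1.8624  0.5288  0.5906  0.1296]
```

```bash
python3 - <<'E'
from h import *
vis=[];ms=[]
for c in("side","top"):
    P=imaging.camera_params(c);n=proj(np.array([[.594,-.106,.03]]),P)[0];im=imaging.camera(c);m=mask(c,"casting",n)
    x,y=np.round(n).astype(int);vis.append(cv2.resize(im[y-40:y+40,x-40:x+40,::-1],(400,400),interpolation=cv2.INTER_CUBIC))
    if m is None: print(c,"none",n);continue
    ms.append((P,m));print(c,m.sum(),fit(LIE,[(P,m)],(.594,-.106,.02)))
cv2.imwrite("pics/j.png",np.hstack(vis))
E
```

```text
side 605.0 (array([ 0.5993, -0.103 ,  0.052 ]), np.float64(0.630685567855835))
top 1676.0 (array([ 0.5921, -0.1039,  0.0332]), np.float64(0.08465027809143066))
```

View pics/j.png

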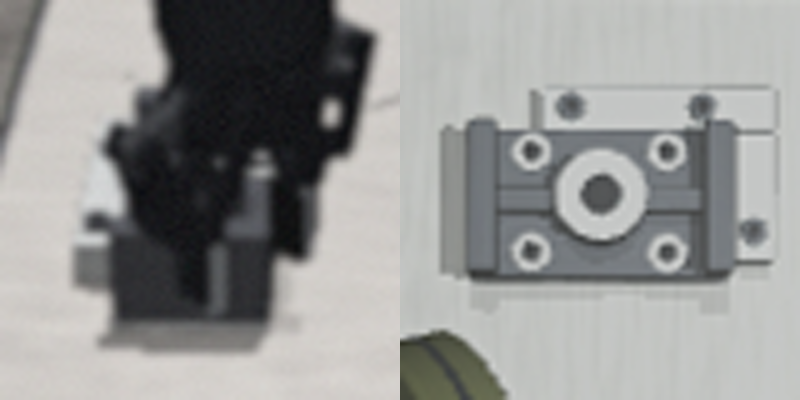

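Top crop: the slab edge meets the long rail and the right end meets the short rail. The fit agrees with home within about 1 mm. One gentle confirming nudge on the end.

{"name": "drive_effector", "arguments": {"segments": [[[-0.01,-0.01,0],[0,0,0.12]],[[-0.02,-0.02,0],[0,0,0.24]],[[-0.035,-0.03,0],[0,0,0.36]],[[-0.05,-0.03,0],[0,0,0.48]],[[-0.065,-0.028,0],[0,0,0.6]]]}}

```text
time_s: 15.82
tcp_pos: [0.5814, 0.0116, 0.1141]
orientation: [-1.915, -2.489, 0.006]
ft_force: [0.4, 0.4, -1.3]
grip_width: 0.045
finger_force: 0.0
```

```bash
python3 go.py 0.594 0.012 0.014 1.5
```

```text
t 15.8167 shift [-0.0027  0.0126  0.1   ] rot [-0.0032  0.0018  0.2332] q [ 0.0538  0.8018 -0.2668  1.7934  0.3477  0.596  -0.1667]
```

{"name": "drive_effector", "arguments": {"segments": [[[0,0.006,0.025],[0,0,0.12]],[[-0.003,0.012,0.05],[0,0,0.23]],[[-0.003,0.012,0.075],[0,0,0.23]],[[-0.003,0.012,0.1],[0,0,0.23]],[[-0.003,0.012,0.1],[0,0,0.23]]]}}

```text
time_s: 16.23
tcp_pos: [0.5909, 0.0135, 0.01]
orientation: [-2.176, -2.258, 0.012]
ft_force: [-0.2, -0.4, 0.0]
grip_width: 0.0451
finger_force: 0.0
```

{"name": "drive_effector", "arguments": {"segments": [[[-0.008,0,0],[0,0,0]],[[-0.015,0,0],[0,0,0]],[[-0.021,0,0],[0,0,0]],[[-0.027,0,0],[0,0,0]],[[-0.031,0,0],[0,0,0]]]}}

```text
time_s: 16.65
tcp_pos: [0.5972, -0.0171, 0.0156]
orientation: [2.179, 2.26, 0.001]
ft_force: [0.2, -0.4, -0.1]
grip_width: 0.0452
finger_force: 0.0
```

```bash
python3 go.py 0.594 -0.0216 0.014 1.5
```

```text
t 16.65 shift [-0.0044 -0.0034  0.0016] rot [0.002  0.0008 0.0101] q [ 0.0421  0.9663 -0.1607  1.7792  0.3305  0.4206 -0.3167]
```

{"name": "drive_effector", "arguments": {"segments": [[[-0.003,0,0],[0,0,0]],[[-0.005,0,0],[0,0,0]],[[-0.007,0,0],[0,0,0]],[[-0.007,0,0],[0,0,0]]]}}

```text
time_s: 16.98
tcp_pos: [0.597, -0.0209, 0.0145]
orientation: [-2.178, -2.263, -0.003]
ft_force: [0.1, 2.1, 0.8]
grip_width: 0.0453
finger_force: 0.0
```

```bash
python3 go.py 0.594 -0.0216 0.014 1.5
```

```text
t 16.9833 shift [-0.0006 -0.0031  0.0005] rot [ 0.0008 -0.0017  0.0125] q [ 0.0523  0.9685 -0.165   1.7778  0.3327  0.4215 -0.3084]
```

{"name": "drive_effector", "arguments": {"segments": [[[-0.002,0,0],[0,0,0]],[[-0.004,0,0],[0,0,0]],[[-0.005,0,0],[0,0,0]],[[-0.005,0,0],[0,0,0]]]}}

```text
time_s: 17.32
tcp_pos: [0.597, -0.0212, 0.0144]
orientation: [-2.172, -2.264, -0.009]
ft_force: [-1.4, 10.2, 2.2]
grip_width: 0.0449
finger_force: 0.0
```

{"name": "drive_effector", "arguments": {"segments": [[[-0.002,0,0],[0,0,0]],[[-0.004,0,0],[0,0,0]],[[-0.004,0,0],[0,0,0]]]}}

```text
time_s: 17.57
tcp_pos: [0.5971, -0.0213, 0.0144]
orientation: [-2.168, -2.263, -0.014]
ft_force: [-1.6, 16.6, 3.7]
grip_width: 0.0453
finger_force: 0.0
```

{"name": "drive_effector", "arguments": {"segments": [[[0.01,0,0],[0,0,0]],[[0.03,0,0],[0,0,0]],[[0.06,0,-0.02],[0,0,0]],[[0.1,0,-0.05],[0,0,0]],[[0.14,0,-0.08],[0,0,0]]]}}

```text
time_s: 17.98
tcp_pos: [0.5915, 0.0954, 0.0843]
orientation: [-2.18, -2.262, 0.004]
ft_force: [1.7, 0.4, 0.3]
grip_width: 0.0451
finger_force: 0.0
```

{"name": "drive_effector", "arguments": {"segments": [[[0.03,0,-0.02],[0,0,0]],[[0.06,0,-0.03],[0,0,0]],[[0.06,0,-0.03],[0,0,0]]]}}

```text
time_s: 18.23
tcp_pos: [0.5907, 0.1657, 0.1174]
orientation: [-2.166, -2.273, -0.016]
ft_force: [1.2, 1.5, 0.2]
grip_width: 0.0455
finger_force: 0.0
```

```bash
python3 - <<'E'
from h import *
vis=[];ms=[]
for c in("side","top"):
    P=imaging.camera_params(c);n=proj(np.array([[.594,-.106,.03]]),P)[0];im=imaging.camera(c);m=mask(c,"casting",n)
    x,y=np.round(n).astype(int);w=75;vis.append(cv2.resize(im[y-w:y+w,x-w:x+w,::-1],(400,400),interpolation=cv2.INTER_CUBIC))
    for t in("oil_can","v_block","try_square"): print(c,t,[(np.round(d["location"],1).tolist(),round(d["conf"],2)) for d in spotter.recognise(c,t)][:2])
    if m is None: print(c,"none",n);continue
    ms.append((P,m));print(c,m.sum(),fit(LIE,[(P,m)],(.594,-.106,.02)))
cv2.imwrite("pics/k.png",np.hstack(vis))
E
```

```text
side oil_can [([305.9, 167.5], 0.89)]
side v_block [([256.5, 174.4], 0.48)]
side try_square [([336.4, 202.9], 0.64)]
side 482.0 (array([ 0.5952, -0.1049,  0.0223]), np.float64(0.7091158628463745))
top oil_can [([388.0, 246.8], 0.75)]
top v_block [([381.9, 186.6], 0.57)]
top try_square [([338.1, 271.9], 0.86)]
top 1636.0 (array([ 0.5917, -0.1055,  0.0294]), np.float64(0.09806293249130249))
```

View pics/k.png

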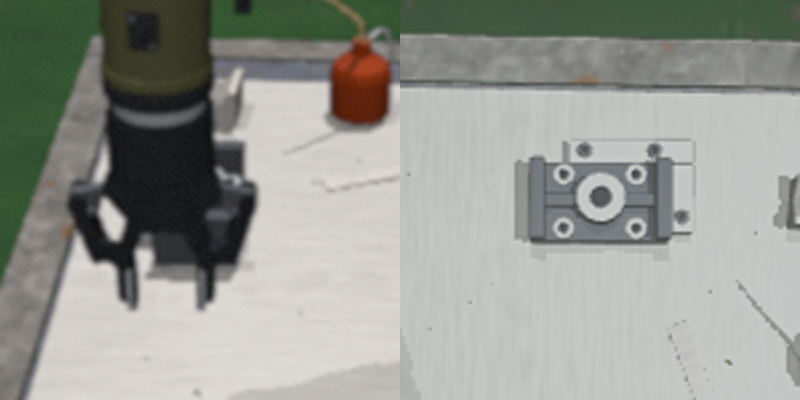

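The casting sits boss-up against both rails, the bystanders have not moved, and the arm is clear. Handing in.

```bash
python3 -c "
from bench import ctrl
print(ctrl.hand_in())"
```

```text
the job is handed in; nothing more can be done
None
```

I handed the job in at about 18 s: the casting lies on its sole, boss up, pressed flush against both rails of the corner stop, and the oil can, V-block and try square are where they were.

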